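# Charge a mill jar: find the cap's thread hand and hold it lifted off

### The job

Take the brass grinding cylinder out of its pocket in the grey tray and put it in the orange charging cup; then unscrew the blue cap of the mill jar and lift it off. Nobody knows whether this cap has a right-hand or a left-hand thread, so try to loosen it one way and, if it does not give, the other way. Finish holding the cap level in the gripper, well clear above the jars (lifted by 6 cm or more from where it sat), and leave the white cap, the other two cylinders and the things lying about where they are.

Things in the scene. Friction and masses are not known exactly. Their poses are not given: they have to be found in the camera images.
- cap_blue: blue twelve-sided screw cap, 53 mm across flats, 38 mm high, about 0.1 kg, on one of the two mill jars (which one varies). Origin: centre of its lower edge, z up along its axis. Screwed down, the origin is 72 mm and the top 110 mm high. Flats face along its x axis and every 30 degrees from there. The jar's sloping shoulder starts 6 mm below its lower edge, so fingertips have room beside the cap.
- cap_blue_grip (a point): point on the blue cap's axis 26 mm above its lower edge, the height to grip at. The cap's coarse thread is right- or left-handed, at random each run. Turned the loosening way by 51 to 83 degrees (aim at 67) from its start it can be lifted straight up; less and it is still caught, further it meets a stop. It turns easily and needs no rise while turning
- cap_blue_top (a point): centre of the blue cap's top face, 38 mm above its lower edge. Turned the tightening way from its start the cap is blocked after about 4 degrees, and a gripper that turns on slips round it; turned the loosening way it follows the gripper
- cap_white: same cap in white on the other jar, with the other thread hand; must stay on. Origin and axes as for the blue cap
- stand: grey base plate 96 x 226 x 12 mm that holds two identical steel mill jars (70 mm diameter, shoulder at height 66 mm), fixed to the worktop, their axes 65 mm either side of the centre along its y axis. Origin: centre of its underside, z up. The caps' x axes start parallel to its x axis within 2 degrees
- tray: grey pocket tray 74 (x) x 156 (y) x 16 mm, fixed. Three square pockets 19.5 mm wide and 10 mm deep in a row along its y axis, at y = -48, 0 and 48 mm. Origin: centre of its underside
- slug_brass: brass-coloured grinding cylinder, diameter 16 mm, length 32 mm, 45 g, standing upright in one of the three pockets (which one varies), so 22 mm of it stands out and its top is at height 38 mm. Origin: centre of its lower end, z along its axis
- slug_brass_mid (a point): middle of the brass cylinder, 16 mm from either end
- slug_steel: dark steel cylinder of the same size in another pocket; leave it
- slug_ceramic: white ceramic cylinder of the same size in another pocket; leave it
- cup: orange round charging cup, open at the top, 20 mm high, 82 mm across the rim, inner floor at height 4 mm and about 66 mm across, fixed. Origin: centre of its underside
- jasper: red jasper stone, 82 x 98 x 65 mm, loose bystander; origin under its centre
- slate: dark grey slate wedge, 88 x 135 x 50 mm, loose bystander; origin under its centre
- brush: dust brush with wooden handle, 36 x 175 x 11 mm, lying loose near the front edge; bystander; origin under its centre
- lens: small folding hand lens in brass colour, 27 x 70 x 10 mm, loose bystander; origin under its centre

How it is judged:
On the way, in this order (a step that is already met when the one before it is completed fails the run):
1. the brass cylinder is lifted out of its pocket (z of slug_brass in the frame of tray above 0.022 m), for 0.1 s.
2. the brass cylinder lies or stands in the orange cup, let go (horizontal distance between slug_brass_mid and cup below 0.036 m and height (world z) of slug_brass_mid below 0.032 m and linear speed of slug_brass below 0.03 m/s and contact force between slug_brass and the fingers below 0.05 N), for 0.2 s.
3. the blue cap has been turned by at least 40 degrees while still on its jar (z of cap_blue in the frame of stand below 0.08 m and angle between the x axis of cap_blue and the x axis of stand, either way round above 0.7 rad), for 0.1 s.
At the end, for the whole second after the job is handed in: The gripper holds the blue cap still and level (within 17 degrees), its lower edge at least 55 mm above where it sat and the cap touching neither jar stand nor white cap; the brass cylinder is at rest in the orange cup (its middle within 36 mm of the cup's axis and below 32 mm height) (horizontal distance between slug_brass_mid and cup below 0.036 m and height (world z) of slug_brass_mid below 0.032 m and linear speed of each of slug_brass, cap_blue below 0.03 m/s and z of cap_blue in the frame of stand above 0.127 m and angle between cap_blue's own z axis and vertical below 0.3 rad and contact force between cap_blue and the fingers above 1 N and contact force between cap_blue and cap_white below 0.05 N and contact force between cap_blue and stand below 0.05 N); the arm keeps its last pose, push and grip.
It fails at once if the white cap is taken off or shifted by more than 10 mm (distance of cap_white from where it was at the start of the episode above 0.01 m).
It fails at once if another cylinder is moved by more than 12 mm (distance of any of slug_steel, slug_ceramic from where it was at the start of the episode above 0.012 m).
It fails at once if a bystander (stone, slate, brush, lens) is moved by more than 30 mm (distance of any of jasper, slate, brush, lens from where it was at the start of the episode above 0.03 m).
It also fails if it takes over 54 s, if anything falls off the work surface, if the arm or the gripper's body presses on something with over 40 N, if the wrist force passes 120 N, or if a joint passes its speed limit or range.

### The arm

A 6-joint arm with a two-finger parallel gripper is mounted at the origin on a cart in front of the work surface, level with it; the furniture and walls round the work are solid. World frame = base frame: x ahead of the robot, y to its left, z up, the work surface at z = 0. Lengths are in m, angles in rad, forces in N, time in s.
With the tool pointing down it reaches from about 0.35 to 0.775 m from the base axis. Payload 5.5 kg.
Tool frame: the origin (TCP) lies midway between the tips of the shut fingers; the grasp point (between the pads) lies 19 mm behind it; z points along the fingers, y is the line along which they close (so a half turn about z gives the same grasp; the last joint's range is limited). The gripper opens to 85 mm and grips with 20 to 120 N. Pads are 22 mm wide; open, the fingers measure 114 mm over their backs; the gripper's body (76 mm by 85 mm) begins 54 mm behind the grasp point. The pads swing forward as they close: fully open they stand 13 mm farther back than shut.
Start: joints at [-1.359, 0.313, 0.046, 1.304, 0, 1.431], TCP at [0.198, -0.54, 0.231] pointing down, gripper open.
Joint ranges: [-2.76, 2.76], [-0.86, 1.69], [-1.03, 1.26], [-2.2, 2.34], [-1.47, 1.5], [-3.14, 3.14]. Speed limits (rad/s): [2.57, 2.57, 3.14, 3.14, 3.14, 3.14].

### API

Orientations are given as a unit quaternion [w, x, y, z].
In Python, from workcell import env gives the robot as it stands.
- The arm moves only by the tool move_arm, never from a script. Its argument "targets" is a list of rows, each a list of 3 entries, a list of its own where there are three numbers: the shift along the tool's x, y, z in mm, then the turn, a rotation vector about the tool's x, y, z in units of 10 degrees (1.0 is 10 degrees), then the closure, from -1 (fully open) to 1 (shut). In form: [[[dx, dy, dz], [ax, ay, az], gripper], ...]. A call has 1 to 5 rows; each row is the pose to reach, as a shift and turn from the pose commanded when the call began, along the tool's axes at that moment; what a row does not reach only later rows make up. A row lasts 1/8 s, in which the tool goes at most 62.5 mm and 10.7 degrees, less where a joint would pass 70% of its speed; a pose out of reach is approached as far as the arm can. A call with a gripper value outside its range is refused whole. The fingers move at their own pace and stop on an object; "squeeze" is the grip in N (left out, the last holds). Time passes only in rows, so rows that repeat a pose let the fingers close. It gives the time, the measured TCP pose, the force, the opening and the grip force at its end, in the units of the state.
- env.get_state(): the state, without advancing time (a new reading comes with each control period).
- env.read_camera(name): name is "scene" or "top" or "wrist"; returns a dict with "pixels" (400x640x3 uint8, red, green, blue), "fovy" (degrees; the focal length in pixels is half the picture's height over the tangent of half this angle, whatever the lens; pixels are square), "cx", "cy" (the principal point, pixels), "extrinsics" (4x4, takes a point from world to camera coordinates); the wrist camera has in their place "mount" (4x4, takes a point from camera to tool coordinates, whose origin is the TCP and whose axes are the flange's). Camera axes: x right, y up, looking along -z (the intrinsics and any distortion apply to the point x, -y, -z); pixel columns grow to the right and rows downward; lengths in m; the calibration is good to about 2 mm. A picture is of the moment at which its call begins: read the wrist's pose just before it. There is no depth.
- env.hand_in(): hands the job in; it is judged then, once.
Trained networks look in a picture, given as the dict that the camera call returned (one of the last four; its "shot" number tells which), for a name from the list of things; names that differ only in an ending like _2 or _b are one class to them, and where a whole thing is asked for, a point or a joint stands for the part that bears it (a point fixed in the world has none). Each returns a list of dicts, best first, with "confidence" (0 to 1); they miss things now and then, are a little off and sometimes report something else, mostly with a low value. They report only what shows in the picture. A call takes as long as a camera call.
- env.spot_in(thing, picture): "centre" ([x, y, z] in m, in world coordinates, good to about 4 mm: the middle of the surface that is visible of it).
- env.regions_of(thing, picture): "mask" (400x640 bool, what is visible of it).
- env.landmark_of(thing, picture): "centre" ([x, y, z] in m, in world coordinates, good to about 4 mm: a listed point, or the origin of a listed thing).
The state is a dict: "clock": time; "joint_pos": joint angles; "qvel": joint speeds; "tau": joint torques, N m; "tcp_pos": TCP position; "orientation": TCP orientation; "wrist_force": force on the tool from outside, world axes, zero at the start; "ft_torque": the same for the moment, N m; "finger_gap": finger opening in m; "grip_force": force on a finger pad.
Only numpy, scipy, OpenCV 4.12 (cv2) and the standard library are available. Lean on these libraries where they do the work, as an engineer would, in place of code of your own. Each camera call takes 0.05 s, during which the arm holds its last target. There are 200 camera calls.

## Working session

There is one attempt and no reset: what is moved stays moved. The work goes in short steps, Python scripts to look and compute and a tool call to move; the robot and the scene stay as the last step left them, time stands still between calls to the robot, and variables do not carry over. Pictures are saved under pics/ and viewed, at most 10 in all, crops included, and the job is handed in when it is done.

Besides the shell and the picture viewer there is one more tool, called as a command line: name --argument value ..., lists and objects as JSON in quotes. move_arm: Moves the arm, as the interface text tells. Its arguments: {"type":"object","properties":{"targets":{"type":"array","items":{"type":"array"}},"squeeze":{"type":"number"}},"required":["targets"]}

```bash
mkdir -p pics; cat > h.py <<'E'
import numpy as np, cv2
from workcell import env
from scipy.spatial.transform import Rotation as R
def save(p,n): cv2.imwrite('pics/'+n,p['pixels'][:,:,::-1])
def tool():
    s=env.get_state(); w,x,y,z=s['orientation']; return np.array(s['tcp_pos']),R.from_quat([x,y,z,w])
def to_tool(p):
    t,r=tool(); return r.inv().apply(np.array(p)-t)*1000
E
python3 - <<'E'
from h import *
s=env.get_state();print(s['clock'],s['tcp_pos'],s['orientation'],s['finger_gap'])
P={}
for c in ('top','scene'):
    p=env.read_camera(c);save(p,c+'0.png')
    for t in ['cap_blue_top','cap_blue','cap_white','stand','tray','slug_brass','slug_brass_mid','slug_steel','slug_ceramic','cup','jasper','slate','brush','lens']:
        print(c,t,[(np.round(d['centre'],4).tolist(),round(d['confidence'],2)) for d in env.landmark_of(t,p)[:2]])
print(env.get_state()['clock'])
E
```

```text
0.0 [ 0.19800958 -0.53929727  0.2304222 ] [-8.99139747e-04  9.84571139e-01  1.74982458e-01 -4.64446683e-05] 0.08537648376394756
top cap_blue_top [([0.5141, 0.2796, 0.1051], 0.91)]
top cap_blue [([0.5184, 0.282, 0.0738], 0.88)]
top cap_white [([0.5518, 0.1631, 0.0724], 0.78), ([0.7112, 0.0938, -0.0028], 0.45)]
top stand [([0.536, 0.2193, -0.0029], 0.89)]
top tray [([0.4309, -0.2927, 0.0017], 0.62)]
top slug_brass [([0.447, -0.3399, 0.0056], 0.61)]
top slug_brass_mid [([0.4472, 0.4316, -0.0001], 0.68), ([0.4505, -0.3403, 0.0231], 0.37)]
top slug_steel [([0.4336, -0.3012, 0.0081], 0.56)]
top slug_ceramic [([0.552, 0.1638, 0.0708], 0.45), ([0.4193, -0.2533, 0.0065], 0.41)]
top cup []
top jasper [([0.7107, 0.0928, 0.0012], 0.81), ([0.4577, 0.002, 0.0037], 0.17)]
top slate [([0.5544, 0.4959, -0.0028], 0.88), ([0.4467, 0.4283, -0.0007], 0.68)]
top brush [([0.3833, 0.1811, -0.0015], 0.9)]
top lens [([0.4467, 0.4299, 0.0004], 0.68)]
scene cap_blue_top [([0.5165, 0.2814, 0.1083], 0.89)]
scene cap_blue [([0.5139, 0.2849, 0.073], 0.96), ([0.4566, -0.3409, 0.0041], 0.3)]
scene cap_white [([0.5548, 0.155, 0.0695], 0.73)]
scene stand [([0.5365, 0.2198, 0.0012], 0.8)]
scene tray [([0.4349, -0.2949, -0.001], 0.56)]
scene slug_brass [([0.4553, -0.3419, 0.004], 0.62)]
scene slug_brass_mid [([0.4482, -0.3424, 0.0244], 0.43)]
scene slug_steel [([0.4569, -0.0036, 0.0015], 0.67), ([0.4307, -0.3017, 0.0037], 0.39)]
scene slug_ceramic [([0.4121, -0.2523, 0.0103], 0.44)]
scene cup [([0.4585, -0.0019, 0.0038], 0.71)]
scene jasper [([0.7091, 0.095, -0.0007], 0.71)]
scene slate [([0.5538, 0.4945, 0.0006], 0.72)]
scene brush [([0.3813, 0.1749, -0.0039], 0.61)]
scene lens [([0.4452, 0.433, 0.0017], 0.6), ([0.433, -0.2964, -0.0012], 0.41)]
1.5
```

```bash
python3 -c "
import cv2,numpy as np
cv2.imwrite('pics/both0.png',cv2.resize(np.vstack([cv2.imread('pics/top0.png'),cv2.imread('pics/scene0.png')]),(480,600)))"
```

```text
(no output)
```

View pics/top0.png

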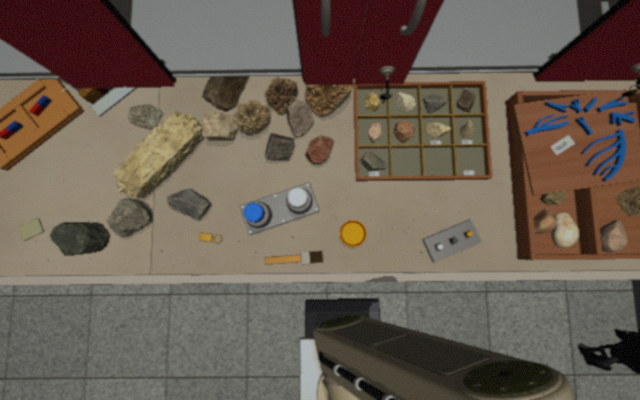

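View pics/scene0.png

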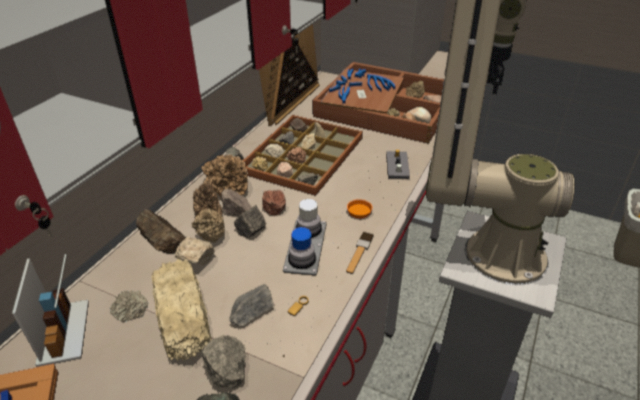

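Top view: tray at (452,240), with brass in the right-hand pocket at (469,233), which is the tray's −y end. The cup is at (352,233), the blue cap at (256,213) and the white cap at (298,199). The scene view agrees. Brass ≈ (0.450, −0.342) and tray yaw ≈ 20°. I'll close the fingers across the tray's x, which needs a 90° turn.

move_arm --targets '[[[304, -99, 30], [0, 0, -9], -1], [[304, -99, 30], [0, 0, -9], -1], [[304, -99, 30], [0, 0, -9], -1], [[304, -99, 80], [0, 0, -9], -1], [[304, -99, 80], [0, 0, -9], -1]]'

```text
clock: 2.12
tcp_pos: [0.4354, -0.3534, 0.1605]
orientation: [0.001, 0.797, 0.603, 0.0]
wrist_force: [0.3, -0.8, -0.0]
finger_gap: 0.0853
grip_force: 0.0
```

move_arm --targets '[[[0, 0, 0], [0, 0, -3.6], -1], [[0, 0, 0], [0, 0, -3.6], -1], [[0, 0, 0], [0, 0, -3.6], -1], [[0, 0, 0], [0, 0, -3.6], -1], [[0, 0, 0], [0, 0, -3.6], -1]]'

```text
clock: 2.75
tcp_pos: [0.4338, -0.3544, 0.1607]
orientation: [0.0, 0.575, 0.818, -0.0]
wrist_force: [0.4, 0.2, -0.3]
finger_gap: 0.0855
grip_force: 0.0
```

```bash
cat >> h.py <<'E'
def proj(p,z,uv,t,r):
    "wrist pixel -> world point on plane z"
    f=200/np.tan(np.radians(p['fovy']/2)); d=np.array([(uv[0]-p['cx'])/f,-(uv[1]-p['cy'])/f,-1.])
    M=np.array(p['mount']); o=t+r.apply(M[:3,3]); d=r.apply(M[:3,:3]@d); return o+d*(z-o[2])/d[2]
E
python3 - <<'E'
from h import *
t,r=tool(); p=env.read_camera('wrist'); save(p,'w1.png')
print(t,r.as_euler('xyz',degrees=True),p.keys(),np.round(p['mount'],3).tolist())
for n in ['slug_brass','slug_steel','slug_ceramic','tray']:
    print(n,[(np.round(d['centre'],4).tolist(),round(d['confidence'],2)) for d in env.landmark_of(n,p)[:2]])
    for d in env.regions_of(n,p)[:1]:
        ys,xs=np.nonzero(d['mask']);print('  mask',d['confidence'],xs.mean(),ys.mean(),xs.min(),xs.max(),ys.min(),ys.max())
print([v for k,v in p.items() if k not in('pixels',)])
E
```

```text
[ 0.433813   -0.35443889  0.16068392] [1.79999551e+02 9.77940288e-03 1.09830202e+02] dict_keys(['pixels', 'fovy', 'cx', 'cy', 'mount', 'shot']) [[0.0, 0.963, 0.27, 0.068], [1.0, -0.0, 0.0, -0.001], [0.0, 0.27, -0.963, -0.142], [0.0, 0.0, 0.0, 1.0]]
slug_brass [([0.4522, -0.3394, 0.0063], 0.83), ([0.4129, -0.2579, 0.0071], 0.69)]
  mask 0.94 339.07438016528926 184.70247933884298 330 349 173 196
slug_steel [([0.4319, -0.2981, 0.0059], 0.88)]
  mask 0.65 337.9308357348703 129.93948126801152 328 348 120 141
slug_ceramic [([0.4138, -0.2584, 0.0067], 0.67)]
  mask 0.72 335.79291553133515 69.34604904632153 326 346 58 81
tray [([0.4331, -0.2983, 0.001], 0.59)]
  mask 0.89 336.56289352175736 119.8653980691199 289 379 29 215
[64.01577148604291, 316.5462897837361, 201.95327055690592, array([[ 7.40187055e-05,  9.62766224e-01,  2.70335335e-01,
         6.78940114e-02],
       [ 9.99999956e-01, -1.49366083e-04,  2.58145749e-04,
        -1.29198820e-03],
       [ 2.88912938e-04,  2.70335303e-01, -9.62766192e-01,
        -1.42484684e-01],
       [ 0.00000000e+00,  0.00000000e+00,  0.00000000e+00,
         1.00000000e+00]]), 3]
```

View pics/w1.png

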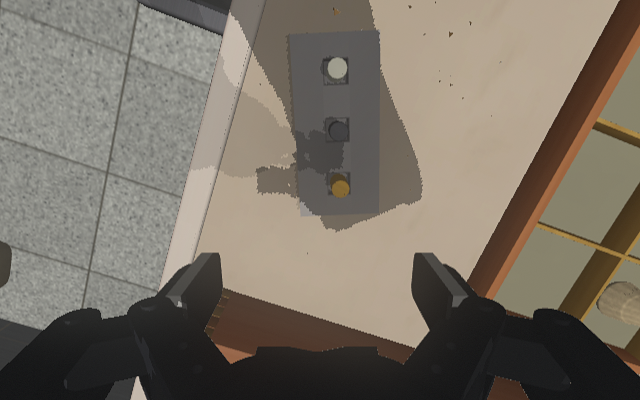

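The wrist view shows the brass top at about (341,188), steel at (338,130) and ceramic at (336,69), all in the tray. The fingers stay clear on both sides.

```bash
python3 - <<'E'
from h import *
t,r=tool(); p=env.read_camera('wrist')
for uv in [(341,188),(338.5,130),(337.5,68)]:
    w=proj(p,.038,uv,t,r); print(w,to_tool(w))
E
```

```text
[ 0.45004677 -0.34242214  0.038     ] [  5.81352027  19.41099426 122.66317839]
[ 0.43084072 -0.29813851  0.038     ] [ 53.98807792  16.39044043 122.65752154]
[ 0.41345611 -0.25482436  0.038     ] [100.6320597   14.75366499 122.65205684]
```

move_arm --targets '[[[6, 19, 40], [0, 0, 0], -1], [[6, 19, 100], [0, 0, 0], -1], [[6, 19, 140], [0, 0, 0], -0.3], [[6, 19, 140], [0, 0, 0], 0.2], [[6, 19, 140], [0, 0, 0], 0.2]]'

```text
clock: 3.88
tcp_pos: [0.4504, -0.3432, 0.0221]
orientation: [0.001, 0.575, 0.818, -0.0]
wrist_force: [0.0, -1.1, 0.5]
finger_gap: 0.0345
grip_force: 0.0
```

move_arm --targets '[[[0, 0, 0], [0, 0, 0], 1], [[0, 0, 0], [0, 0, 0], 1], [[0, 0, 0], [0, 0, 0], 1], [[0, 0, 0], [0, 0, 0], 1]]' --squeeze 40

```text
clock: 4.38
tcp_pos: [0.451, -0.3438, 0.023]
orientation: [0.002, 0.575, 0.818, -0.0]
wrist_force: [-0.5, 0.4, 7.2]
finger_gap: 0.0144
grip_force: 39.1
```

move_arm --targets '[[[0, 0, -30], [0, 0, 0], 1], [[0, 0, -80], [0, 0, 0], 1], [[0, 0, -80], [0, 0, 0], 1], [[60, 23, -80], [0, 0, 0], 1], [[120, 46, -80], [0, 0, 0], 1]]'

```text
clock: 5.0
tcp_pos: [0.4518, -0.2165, 0.1005]
orientation: [0.0, 0.575, 0.818, 0.0]
wrist_force: [1.5, 0.6, -0.7]
finger_gap: 0.014
grip_force: 39.2
```

move_arm --targets '[[[50, 19, 0], [0, 0, 0], 1], [[100, 38, 0], [0, 0, 0], 1], [[150, 58, 0], [0, 0, 0], 1], [[199, 77, 0], [0, 0, 0], 1], [[199, 77, 0], [0, 0, 0], 1]]'

```text
clock: 5.62
tcp_pos: [0.4559, -0.0009, 0.1004]
orientation: [-0.0, 0.572, 0.82, 0.0]
wrist_force: [-0.3, -0.5, -0.0]
finger_gap: 0.0139
grip_force: 39.2
```

```bash
python3 - <<'E'
from h import *
for c in ('wrist','scene','top'):
    t,r=tool(); p=env.read_camera(c)
    if c=='wrist': save(p,'w2.png');print(t)
    for n in ['cup','slug_brass']:
        print(c,n,[(np.round(d['centre'],4).tolist(),round(d['confidence'],2)) for d in env.landmark_of(n,p)[:2]])
E
```

```text
[ 0.45588456 -0.00088127  0.10044298]
wrist cup [([0.4589, -0.006, -0.0009], 0.73)]
wrist slug_brass [([0.4557, 0.0019, 0.0815], 0.74)]
scene cup [([0.5105, 0.283, 0.0729], 0.23)]
scene slug_brass []
top cup [([0.4562, -0.0025, 0.0008], 0.6)]
top slug_brass []
```

View pics/w2.png

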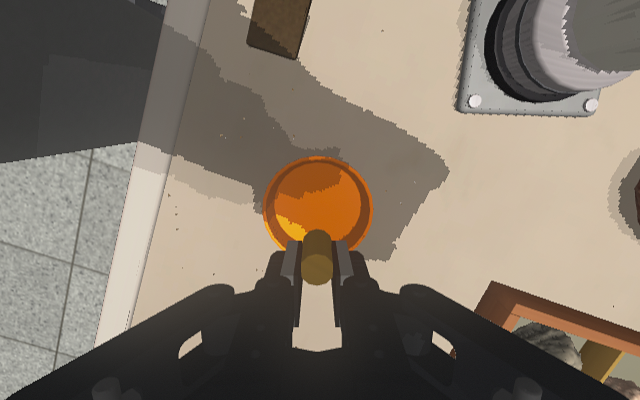

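The wrist view shows the brass upright between the pads, directly over the cup, whose rim is centred at about (318,207). Lowering and releasing.

move_arm --targets '[[[0, 0, 40], [0, 0, 0], 1], [[0, 0, 70], [0, 0, 0], 1], [[0, 0, 77], [0, 0, 0], 1], [[0, 0, 77], [0, 0, 0], 1]]'

```text
clock: 6.58
tcp_pos: [0.4568, -0.0043, 0.0237]
orientation: [-0.0, 0.575, 0.818, -0.0]
wrist_force: [-0.5, 1.1, -0.6]
finger_gap: 0.014
grip_force: 39.2
```

move_arm --targets '[[[0, 0, 0], [0, 0, 0], 0.4], [[0, 0, 0], [0, 0, 0], 0.4], [[0, 0, 0], [0, 0, 0], 0.3], [[0, 0, 0], [0, 0, 0], 0.3]]'

```text
clock: 7.08
tcp_pos: [0.457, -0.0041, 0.0239]
orientation: [0.0, 0.574, 0.819, 0.0]
wrist_force: [-0.8, 0.2, -0.4]
finger_gap: 0.0299
grip_force: 0.0
```

move_arm --targets '[[[0, 0, -40], [0, 0, 0], 0.3], [[0, 0, -90], [0, 0, 0], 0.3], [[0, 0, -140], [0, 0, 0], 0.3], [[0, 0, -150], [0, 0, 0], -1], [[0, 0, -150], [0, 0, 0], -1]]'

```text
clock: 7.7
tcp_pos: [0.4571, -0.0041, 0.1739]
orientation: [0.001, 0.574, 0.819, 0.0]
wrist_force: [0.6, -0.1, -0.8]
finger_gap: 0.0655
grip_force: 0.0
```

```bash
python3 - <<'E'
from h import *
t,r=tool(); p=env.read_camera('wrist'); save(p,'w3.png');print(t)
for n in ['cup','slug_brass']:
    print(n,[(np.round(d['centre'],4).tolist(),round(d['confidence'],2)) for d in env.landmark_of(n,p)[:2]])
E
```

```text
[ 0.45710885 -0.00406439  0.17390728]
cup [([0.4603, -0.0042, -0.0009], 0.96)]
slug_brass [([0.4548, -0.0026, 0.0031], 0.53), ([0.5545, 0.157, 0.0686], 0.27)]
```

View pics/w3.png

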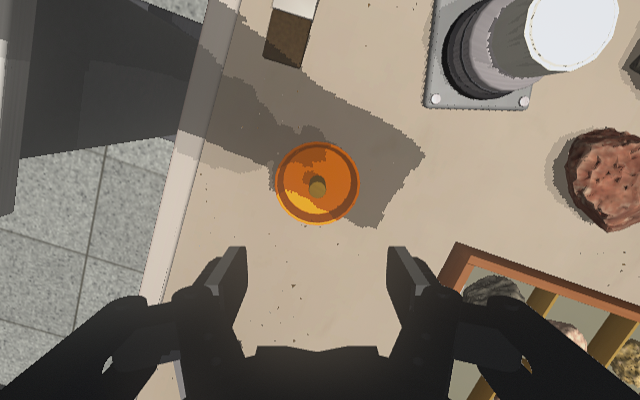

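The brass stands in the cup at about (317,186), inside the rim and let go. Next is a look at the blue cap.

move_arm --targets '[[[40, 30, -41], [0, 0, 0.2], -1], [[85, 65, -41], [0, 0, 0.2], -1], [[130, 99, -41], [0, 0, 0.2], -1], [[175, 133, -41], [0, 0, 0.2], -1], [[198, 150, -41], [0, 0, 0.2], -1]]'

```text
clock: 8.48
tcp_pos: [0.5301, 0.2357, 0.2122]
orientation: [-0.001, 0.588, 0.809, -0.001]
wrist_force: [-0.2, -0.7, 0.3]
finger_gap: 0.0851
grip_force: 0.0
```

move_arm --targets '[[[0, 0, 0], [0, 0, 0], -1], [[0, 0, 0], [0, 0, 0], -1]]'

```text
clock: 8.72
tcp_pos: [0.5297, 0.2326, 0.2131]
orientation: [-0.001, 0.589, 0.808, -0.001]
wrist_force: [-1.1, -0.5, 0.1]
finger_gap: 0.0855
grip_force: 0.0
```

```bash
python3 - <<'E'
from h import *
t,r=tool(); p=env.read_camera('wrist'); save(p,'w4.png');print(t,r.as_euler('xyz',degrees=True)[2],env.get_state()['joint_pos'])
for n in ['cap_blue','cap_blue_top','cap_white','stand']:
    print(n,[(np.round(d['centre'],4).tolist(),round(d['confidence'],2)) for d in env.landmark_of(n,p)[:2]])
m=env.regions_of('cap_blue',p)[0]['mask']
hsv=cv2.cvtColor(p['pixels'],cv2.COLOR_RGB2HSV)
b=cv2.inRange(hsv,(100,120,40),(130,255,255))
ys,xs=np.nonzero(m);print('mask',xs.min(),xs.max(),ys.min(),ys.max())
cv2.imwrite('pics/w4b.png',cv2.resize(p['pixels'][max(0,ys.min()-20):ys.max()+20,max(0,xs.min()-20):xs.max()+20,::-1],None,fx=3,fy=3,interpolation=cv2.INTER_NEAREST))
np.save('w4.npy',p['pixels'])
E
```

```text
[0.52967735 0.23257179 0.21310209] 107.87331401289126 [ 2.74486636e-01  3.27248381e-01  2.23072660e-02  1.26813782e+00
 -3.82945609e-04  1.53416322e+00]
cap_blue [([0.5128, 0.2843, 0.0729], 0.56)]
cap_blue_top [([0.5181, 0.2895, 0.1095], 0.79)]
cap_white [([0.5526, 0.1565, 0.0707], 0.59)]
stand [([0.5356, 0.2237, 0.0027], 0.58)]
mask 284 353 99 170
```

View pics/w4.png

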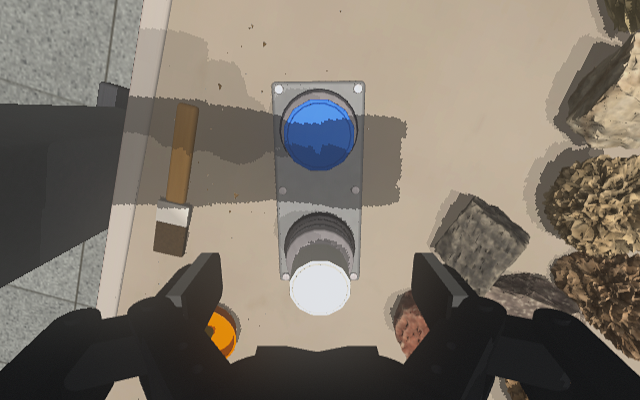

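The wrist view shows the blue cap at about (320,134), the white cap at (320,288), and the stand's bolts at (277,89), (361,89), (286,276) and (355,276).

```bash
python3 - <<'E'
from h import *
t,r=tool(); p=env.read_camera('wrist')
img=p['pixels']; hsv=cv2.cvtColor(img,cv2.COLOR_RGB2HSV)
b=cv2.inRange(hsv,(100,120,40),(130,255,255)); n,l,s,c=cv2.connectedComponentsWithStats(b)
k=1+np.argmax(s[1:,4]); cnt=cv2.findContours((l==k).astype('uint8'),0,2)[0][0]; h=cv2.convexHull(cnt)[:,0]
print(s[k],'top ring row spread')
W=np.array([proj(p,.110,u,t,r)[:2] for u in h]).astype('float32')
print('circle',cv2.minEnclosingCircle(W), 'bbox tool',[to_tool([*w,.11])[:2].round(1).tolist() for w in (W.mean(0),)])
T=np.array([to_tool([*w,.11])[:2] for w in W]);print('tool ext',T.min(0),T.max(0))
B=np.array([proj(p,.013,u,t,r)[:2] for u in [(277,89),(361,89),(286,276),(355,276)]])
print(B,B.mean(0)); d=(B[0]+B[1]-B[2]-B[3]);print('stand y yaw',np.degrees(np.arctan2(d[1],d[0])))
e=B[1]-B[0];print(np.degrees(np.arctan2(e[1],e[0])),np.linalg.norm(e),np.linalg.norm(d)/2)
y=d/np.linalg.norm(d);print('jar from stand',B.mean(0)+.065*y,B.mean(0)-.065*y)
# dodecagon orientation: dominant edge angle mod 30
best=[]
for a in np.arange(0,30,.5):
    ang=np.radians(a+30*np.arange(12)); u=np.c_[np.cos(ang),np.sin(ang)]
    best.append(((W@u.T).max(0).sum(),a))
print(sorted(best)[:3])
E
```

```text
[ 283   99   69   70 3882] top ring row spread
circle ((0.5138683319091797, 0.2809734344482422), 0.026808347553014755) bbox tool [[51.3, -1.1]]
tool ext [ 25.76262094 -27.08349222] [77.00157142 24.81774899]
[[0.46332318 0.30570731]
 [0.54464532 0.33181912]
 [0.53142509 0.10570741]
 [0.60995599 0.13092915]] [0.5373374  0.21854075]
stand y yaw 108.40698416078064
17.801360939972795 0.08541146385625273 0.2112531725299548
jar from stand [0.51681269 0.28021519] [0.5578621  0.15686631]
[(np.float64(0.31197311274462647), np.float64(17.5)), (np.float64(0.3120787448221389), np.float64(17.0)), (np.float64(0.31211239999948054), np.float64(18.0))]
```

move_arm --targets '[[[51, -1, 0], [0, 0, 0], -1], [[51, -1, 40], [0, 0, 0], -1], [[51, -1, 90], [0, 0, 0], -1], [[51, -1, 130], [0, 0, 0], -1], [[51, -1, 138], [0, 0, 0], -1]]'

```text
clock: 9.7
tcp_pos: [0.5118, 0.2803, 0.074]
orientation: [-0.001, 0.589, 0.808, -0.002]
wrist_force: [-0.2, -0.4, 0.3]
finger_gap: 0.0853
grip_force: 0.0
```

move_arm --targets '[[[0, 0, 0], [0, 0, 0], 1], [[0, 0, 0], [0, 0, 0], 1], [[0, 0, 0], [0, 0, 0], 1], [[0, 0, 0], [0, 0, 0], 1], [[0, 0, 0], [0, 0, 0], 1]]' --squeeze 40

```text
clock: 10.32
tcp_pos: [0.5156, 0.2819, 0.0789]
orientation: [0.001, 0.589, 0.808, 0.002]
wrist_force: [0.2, -0.4, 6.9]
finger_gap: 0.0522
grip_force: 42.6
```

```bash
python3 -c "
from h import *
s=env.get_state();print(s['wrist_force'],s['ft_torque'],s['tau'],s['joint_pos'])"
```

```text
[ 0.24234123 -0.35476804  6.85014175] [-0.11657506  0.07632788  0.01928442] [ 2.33123736e-01 -4.73137987e+01  2.46855748e+01 -1.81471081e-01
  1.13366428e-01  3.48868409e-03] [ 3.63916353e-01  4.20638907e-01 -1.83692228e-01  9.62178270e-01
 -2.98494560e-04  1.62286679e+00]
```

move_arm --targets '[[[3, 3, -4], [0, 0, 0], 1], [[3, 3, -4], [0, 0, -0.6], 1], [[3, 3, -4], [0, 0, -1.2], 1], [[3, 3, -4], [0, 0, -1.2], 1]]'

```text
clock: 10.82
tcp_pos: [0.5143, 0.2836, 0.0806]
orientation: [-0.001, 0.502, 0.865, -0.002]
wrist_force: [-4.1, -4.4, 2.2]
finger_gap: 0.0521
grip_force: 55.3
```

```bash
python3 -c "
from h import *
s=env.get_state();print(s['wrist_force'],s['ft_torque'],s['tau'][5],s['joint_pos'][5],tool()[1].as_euler('xyz',degrees=True),s['tcp_pos'])
p=env.read_camera('wrist');save(p,'w5.png')"
```

```text
[-4.08111058 -4.36932706  2.21916742] [-0.82389315  0.84595328 -1.3664364 ] -1.5538519620895386 1.4204901384473583 [-1.79766705e+02  3.73023513e-02  1.19697613e+02] [0.51430879 0.28364309 0.08055003]
```

View pics/w5.png

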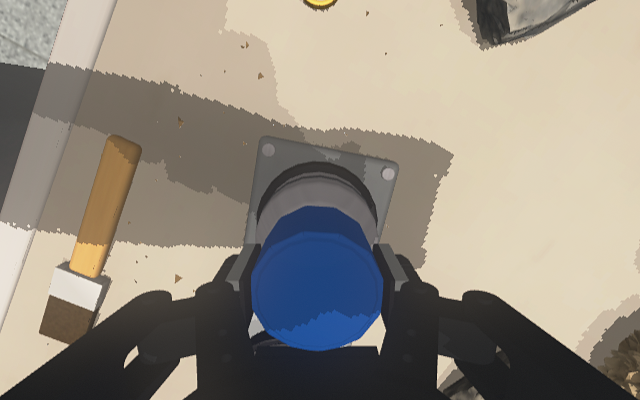

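Turning counter-clockwise is blocked: 1.4 N·m opposing, and the cap slips in the grip. In the picture the cap top is at about (318,290), with its corners no longer square to the pads. So the thread is left-handed. I'll open, realign on the flats and turn clockwise.

move_arm --targets '[[[-2, 0, 0], [0, 0, 0], -0.6], [[-2, 0, 0], [0, 0, 0.4], -0.6], [[-2, 0, 3], [0, 0, 0.9], -0.6], [[-2, 0, 3], [0, 0, 0.9], -0.6]]'

```text
clock: 11.38
tcp_pos: [0.5173, 0.2837, 0.0778]
orientation: [0.0, 0.567, 0.824, 0.0]
wrist_force: [0.0, 0.1, -0.0]
finger_gap: 0.0682
grip_force: 0.0
```

move_arm --targets '[[[0, 0, 0], [0, 0, 0], 1], [[0, 0, 0], [0, 0, 0], 1], [[0, 0, 0], [0, 0, 0], 1], [[0, 0, -3], [0, 0, 0], 1]]' --squeeze 45

```text
clock: 11.88
tcp_pos: [0.5157, 0.2831, 0.0801]
orientation: [-0.001, 0.567, 0.824, -0.001]
wrist_force: [-2.8, -0.9, -3.3]
finger_gap: 0.0522
grip_force: 47.7
```

move_arm --targets '[[[0, 0, 0], [0, 0, 0.5], 1], [[0, 0, 0], [0, 0, 1.2], 1], [[0, 0, 0], [0, 0, 1.9], 1], [[0, 0, 0], [0, 0, 1.9], 1]]'

```text
clock: 12.38
tcp_pos: [0.5162, 0.2833, 0.0802]
orientation: [-0.0, 0.695, 0.719, -0.001]
wrist_force: [-1.3, -0.5, -1.2]
finger_gap: 0.0522
grip_force: 48.8
```

```bash
python3 -c "
from h import *
s=env.get_state();print(s['wrist_force'],s['ft_torque'],s['tau'][5],s['joint_pos'][5],tool()[1].as_euler('xyz',degrees=True),s['tcp_pos'])"
```

```text
[-1.31723555 -0.53710747 -1.24897465] [1.91920843e-02 5.72178767e-01 2.16862040e-04] 0.37736278027296066 1.9018130812760956 [-1.79915126e+02  1.47421500e-02  9.19808106e+01] [0.51620974 0.28334087 0.08018841]
```

Clockwise turns freely, so I'm continuing to about −67°, which is tool yaw 40.5°.

move_arm --targets '[[[0, 0, 0], [0, 0, 0.9], 1], [[0, 0, 0], [0, 0, 1.8], 1], [[0, 0, 0], [0, 0, 2.7], 1], [[0, 0, 0], [0, 0, 3.6], 1], [[0, 0, 0], [0, 0, 4.5], 1]]'

```text
clock: 13.0
tcp_pos: [0.517, 0.283, 0.0805]
orientation: [0.0, 0.918, 0.397, -0.0]
wrist_force: [-0.7, -1.4, -0.5]
finger_gap: 0.0518
grip_force: 48.7
```

move_arm --targets '[[[0, 0, 0], [0, 0, 0.6], 1], [[0, 0, 0], [0, 0, 0.6], 1], [[0, 0, 0], [0, 0, 0.6], 1]]'

```text
clock: 13.38
tcp_pos: [0.5169, 0.2831, 0.0805]
orientation: [0.0, 0.937, 0.35, -0.0]
wrist_force: [-1.0, -2.9, -2.1]
finger_gap: 0.0522
grip_force: 48.8
```

```bash
python3 -c "
from h import *
s=env.get_state();print(s['wrist_force'],s['ft_torque'],s['joint_pos'][5],tool()[1].as_euler('xyz',degrees=True),s['tcp_pos'])"
```

```text
[-0.99492349 -2.93611683 -2.09746122] [-0.5309618   0.31158293  0.05549911] 2.7908102934528785 [1.79962587e+02 2.95945109e-02 4.10233622e+01] [0.51693634 0.28305197 0.08051876]
```

Lifting gently first, watching the force.

move_arm --targets '[[[0, 0, -4], [0, 0, 0], 1], [[0, 0, -8], [0, 0, 0], 1], [[0, 0, -12], [0, 0, 0], 1], [[0, 0, -12], [0, 0, 0], 1]]' --squeeze 60

```text
clock: 13.88
tcp_pos: [0.517, 0.2836, 0.0932]
orientation: [-0.0, 0.937, 0.349, 0.0]
wrist_force: [-2.2, -1.3, -1.4]
finger_gap: 0.0519
grip_force: 65.8
```

Little force, so the cap is free. Lifting to about 10 cm.

move_arm --targets '[[[0, 0, -25], [0, 0, 0], 1], [[0, 0, -50], [0, 0, 0], 1], [[0, 0, -75], [0, 0, 0], 1], [[0, 0, -90], [0, 0, 0], 1], [[0, 0, -90], [0, 0, 0], 1]]'

```text
clock: 14.5
tcp_pos: [0.5181, 0.284, 0.1839]
orientation: [-0.0, 0.937, 0.349, 0.002]
wrist_force: [0.1, 0.2, -1.9]
finger_gap: 0.052
grip_force: 65.7
```

move_arm --targets '[[[0, 0, 0], [0, 0, 0], 1], [[0, 0, 0], [0, 0, 0], 1], [[0, 0, 0], [0, 0, 0], 1]]'

```text
clock: 14.88
tcp_pos: [0.5165, 0.2833, 0.1817]
orientation: [0.0, 0.937, 0.349, -0.001]
wrist_force: [0.7, -0.5, -1.3]
finger_gap: 0.0519
grip_force: 65.7
```

```bash
python3 - <<'E'
from h import *
p=env.read_camera('scene'); a=p['pixels']
for n in ['cap_blue','cap_white','slug_brass']: print(n,[(np.round(d['centre'],3).tolist(),round(d['confidence'],2)) for d in env.landmark_of(n,p)[:2]])
w=env.read_camera('wrist')['pixels']
cv2.imwrite('pics/fin.png',cv2.resize(np.vstack([a,w])[:,:,::-1],(480,600)))
s=env.get_state();print(s['tcp_pos'],s['grip_force'],s['wrist_force'])
E
```

```text
cap_blue [([0.514, 0.284, 0.177], 0.59)]
cap_white [([0.555, 0.159, 0.07], 0.63)]
slug_brass [([0.458, -0.005, 0.003], 0.58)]
[0.51687089 0.28342333 0.18247826] 65.73679582594195 [-0.93085588 -0.78449134 -1.91726995]
```

View pics/fin.png

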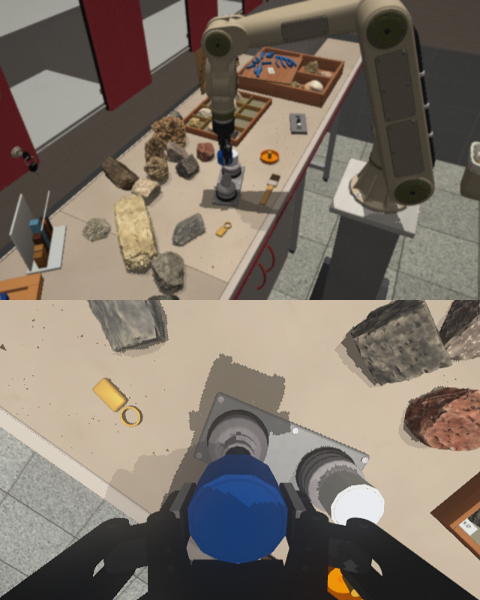

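The picture shows the blue cap level in the gripper at about (238,510), clear of its open jar at (238,440). The white cap is still on at (357,507) and the brass is in the cup. The cap has risen to z ≈ 0.175.

```bash
python3 -c "
from h import *
print(env.hand_in())"
```

```text
the job is handed in; nothing more can be done
None
```

I handed the job in at about 15 s of the 54 s; it returned no verdict. The brass cylinder stands in the orange cup, and the blue cap, which has a left-hand thread, is unscrewed and held level about 10 cm above where it sat.

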